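Snug down the shaker platform's recessed cap screw with the T-handle hex key

ROBOT

A 6-joint arm with a two-finger parallel gripper is mounted at the origin on the work surface. World frame = base frame: x ahead of the robot, y to its left, z up, the work surface at z = 0. Lengths are in mm, angles in rad, forces in N, time in s.
With the tool pointing down it reaches from about 300 to 775 mm from the base axis. Payload 14.6 kg.
Tool frame: the origin (TCP) lies between the finger pads; the fingertips stand 25 mm ahead of it and the grasp point (between the pads) lies 6 mm ahead of it; y points along the fingers, x is the direction in which the jaws open and shut, and the axes are right-handed (so a half turn about y gives the same grasp; the last joint's range is limited). The gripper opens to 94 mm and grips with 3 to 60 N. Pads are 16 mm wide; open, the fingers measure 119 mm over their backs; the gripper's body (75 mm by 177 mm) begins 78 mm behind the grasp point.
Start: joints at [1.081, 0.3, 1.521, -0, 1.321, -0.067], TCP at [225.67, 501.56, 230.446] pointing down, gripper open.
Joint ranges: [-3.03, 3.03], [-0.79, 2.21], [0.23, 2.52], [-1.04, 4.18], [0, 3.07], [-2.55, 2.55]. Speed limits (rad/s): [2.22, 2.22, 2.57, 3.14, 3.14, 3.14].

INTERFACE

Orientations are given as [roll, pitch, yaw] about the fixed x, y, z axes, in that order (R = Rz(yaw) Ry(pitch) Rx(roll)).
In Python, from cell import manip gives the robot as it stands.
- The arm moves only by the tool play_rows, never from a script. Its argument "moves" is a list of rows, each an object of numbers: "dx", "dy", "dz": the shift along the tool's x, y, z in m; "ax", "ay", "az": the turn, a rotation vector about the tool's x, y, z in rad; "jaw": the gripper command: -1 is shut, 1 is fully open, values between are in proportion. A call has 1 to 20 rows; each row is the pose to reach, as a shift and turn from the pose commanded when the call began, along the tool's axes at that moment; what a row does not reach only later rows make up. A row lasts 1/10 s, in which the tool goes at most 50 mm and 8.59 degrees, less where a joint would pass 70% of its speed; a pose out of reach is approached as far as the arm can. A call with a gripper value outside its range is refused whole. The fingers move at their own pace and stop on an object; "newtons" is the grip in N (left out, the last holds). Time passes only in rows, so rows that repeat a pose let the fingers close. It gives the time, the measured TCP pose, the force and the opening at its end, in the units of the state.
- manip.read_state(): the state, without advancing time (a new reading comes with each control period).
- manip.camera(name): name is "scene" or "top" or "wrist"; returns the picture (420x560x3 uint8, red, green, blue); there is no depth.
- manip.camera_params(name): a dict with "K" (3x3 intrinsics, pixels), "rvec" (rotation vector, rad) and "tvec" (3), from world to camera coordinates, as OpenCV has them. Camera axes: x right, y down, z forward; pixel columns grow to the right and rows downward; lengths in mm; the calibration is good to about 2 mm. The wrist camera is an equidistant fisheye: a pixel r from the principal point sees the ray r / f radians off the axis. A picture is of the moment at which its call begins: read the wrist's pose just before it. camera_params takes no time and is no camera call; for the wrist camera it gives the pose at the moment of the call.
- manip.sign_off(): hands the job in, once; it reports no verdict.
The state is a dict: "clock": time; "joints": joint angles; "qd": joint speeds; "effort": joint torques, N m; "eef_pos": TCP position; "eef_rot": TCP orientation; "wrist_force": force on the tool from outside, world axes, zero at the start; "moment": the same for the moment, N m; "finger_gap": finger opening in mm.
Only numpy, scipy, OpenCV 4.12 (cv2) and the standard library are available. Lean on these libraries where they do the work, as an engineer would, in place of code of your own. Each camera call takes 0.05 s, during which the arm holds its last target. There are 200 camera calls.

TASK

The orbital shaker's platform has been put back, but the cap screw at the bottom of the well in its central hub is still loose: take the red T-handle hex key from its stand, lower it into the well and, pressing lightly, turn it until it drops into the hidden hexagon socket. Then turn the screw clockwise until it comes up firm against its stop, only hand-snug, never forcing the key on the screw. Pull the key straight out and put it back upright in its hole in the stand, leaving the flasks, jars and other things on the bench undisturbed.

Things in the scene. Friction and masses are not known exactly. Their poses are not given: they have to be found in the camera images.
- key_handle (a point): Centre of the red grip bar of the T-handle hex key: 90 mm long, 16 mm wide (grip across this, mid-bar, from above), 18 mm high. The key (0.15 kg) starts standing in the stand. Axes: x along the bar, y across it, z up the key. 109 mm above the key's lower end; the bar's underside is 100 mm above it.
- key_tip (a point): Centre of the flat, square-cut lower end of the same key's shank: a straight steel hexagon, 12 mm across flats, 13.9 mm across corners, 100 mm long. z points up the key; two of the hexagon's corners lie along the key's x axis (the bar).
- well_mouth (a point): Centre of the well's mouth, in the dark round hub (56 mm wide, its top 102 mm above the bench, standing 4 mm proud) in the middle of the shaker's 260 x 280 mm platform; fixed, z up. A cone 24 mm wide narrows to a round well 15 mm wide at 4.5 mm depth. Four wire clamps stand at the platform's corners, 123 mm from the well, up to 140 mm above the bench; two hold flasks.
- screw_face (a point): Centre of the screw's flat face, 22 mm below the well's mouth; its hexagon socket goes 10 mm deeper. How the hexagon is turned is unknown, repeats every 60 degrees and is not shown by this frame (z up). The key enters only within about 5 degrees of the right angle, else it rests on the face; once in, it has about 5 degrees of play either way.
- screw (a joint): Turn of the screw in the well, rad: grows clockwise seen from above, starts at 0.45 to 0.95, firm stop at 1.40 (no stop the other way). It runs at about 0.07 N m, so a key pressed on its face with under 10 N slides without carrying it round. At the stop 0.2 to 0.3 N m is snug; over 0.5 N m, or over 80 N of press, is forcing it.
- stand_hole (a point): Centre of the mouth of the key's hole in the blue stand, a fixed block 60 x 110 x 45 mm. The hole is round, 20 mm wide, 40 mm deep, its floor 5 mm above the bench. Two small dark L keys stand in the block 40 and 63 mm from the hole along +y (the block's length), up to 77 mm above the bench. z up.
- flask_a: A 100 ml glass flask with foil cap, 64 mm wide at its foot, 102 mm high, standing loose in a corner clamp on the platform, its top 202 mm above the bench; origin at the centre of its foot. Leave it alone.
- flask_b: A second flask like it in the opposite clamp. Leave it alone.
- jar_a: A glass culture jar with a foil cap, 65 mm wide, 92 mm high; origin under its centre. Leave it alone.
- jar_b: A second culture jar of the same size. Leave it alone.
- lamp: A glass spirit lamp with glass cap, 84 mm wide, 92 mm high; origin under its centre. Leave it alone.
- matchbox: A red matchbox lying flat, 53 x 36 x 15 mm; origin under its centre. Leave it alone.
There are look-alikes about, which are no part of the job. Of the things that look like the part that bears key_handle, the middle-sized one is meant.

How it is judged (in metres and radians):
On the way, in this order (a step that is already met when the one before it is completed fails the run):
1. The key has dropped into the screw's socket: its lower end is at least 28 mm below the well's mouth, within 4 mm of the well's axis (z of key_tip in the frame of well_mouth below -0.028 m and horizontal distance between key_tip and well_mouth below 0.004 m), for 0.1 s.
2. With the key still in the socket, the screw is turned clockwise up to its stop (within 0.04 rad of it) (value of joint screw above 1.36 rad and z of key_tip in the frame of well_mouth below -0.025 m), for 0.1 s.
At the end, for the whole second after the job is handed in: The screw is still at its stop (within 0.05 rad) and the key stands released and upright (within 0.2 rad) in its hole in the stand, its lower end at least 30 mm down the hole and within 8 mm of the hole's axis (value of joint screw above 1.35 rad and horizontal distance between key_tip and stand_hole below 0.008 m and z of key_tip in the frame of stand_hole below -0.03 m and angle between key_tip's own z axis and vertical below 0.2 rad and velocity of joint screw below 0.05 rad/s); the robot touches nothing.
It fails at once if The key is forced on the screw: pressed or wrenched so that the contact forces between them add up to over 100 N (about 0.5 N m of twist with some side load) (contact force between hexkey and screw above 100 N).
It fails at once if A flask, a jar, the lamp or the matchbox is shifted by more than 15 mm (distance of any of flask_a, flask_b, jar_a, jar_b, lamp, matchbox from where it was at the start of the episode above 0.015 m).
It fails at once if A flask, jar or the lamp is tipped by more than 0.25 rad (angle between any of flask_a, flask_b, jar_a, jar_b, lamp's own z axis and vertical above 0.25 rad).
It also fails if it takes over 72 s, if anything falls off the work surface, if the arm or the gripper's body presses on something with over 40 N, if the wrist force passes 120 N, or if a joint passes its speed limit or range.

## Working session

There is one attempt and no reset: what is moved stays moved. The work goes in short steps, Python scripts to look and compute and a tool call to move; the robot and the scene stay as the last step left them, time stands still between calls to the robot, and variables do not carry over. Pictures are saved under pics/ and viewed, about 8 in all and at most 12, crops included, and the job is handed in when it is done.

Besides the shell and the picture viewer there is one more tool, called as name([rows], argument=value, ...), one row to a line, values as JSON. play_rows: Moves the arm, as the interface text tells. Its arguments: {"type":"object","properties":{"moves":{"type":"array","items":{"type":"object","properties":{"dx":{"type":"number"},"dy":{"type":"number"},"dz":{"type":"number"},"ax":{"type":"number"},"ay":{"type":"number"},"az":{"type":"number"},"jaw":{"type":"number"}}}},"newtons":{"type":"number"}},"required":["moves"]}

```bash
mkdir -p pics; ls; python3 - <<'E'
from cell import manip
import cv2,numpy as np
s=manip.read_state();print(s)
for n in("scene","top","wrist"):
    im=manip.camera(n);cv2.imwrite(f"pics/{n}0.png",im[:,:,::-1]);p=manip.camera_params(n);print(n,p)
E
```

```text
pics
{'clock': 0.0, 'joints': array([ 1.08141105e+00,  3.00431276e-01,  1.52161803e+00,  6.45958110e-07,
        1.32066201e+00, -6.65984211e-02]), 'qd': array([-0.00046079,  0.00124737,  0.00012893,  0.00023143,  0.0002924 ,
       -0.00090126]), 'effort': array([-6.93408697e-05, -5.31815815e+01, -3.52742743e+01,  7.08748936e-02,
        2.43919948e-02, -8.90864521e-05]), 'eef_pos': array([225.55565565, 501.35897913, 229.89252149]), 'eef_rot': array([-1.57072126e+00,  1.11613615e-03,  1.14800935e+00]), 'wrist_force': array([-0.31859166,  0.39416133,  0.57581315]), 'moment': array([ 0.01616559, -0.00325113, -0.04362454]), 'finger_gap': 93.95456981919332}
scene {'K': array([[391.00290782,   0.        , 278.22425025],
       [  0.        , 391.00290782, 211.23599159],
       [  0.        ,   0.        ,   1.        ]]), 'rvec': array([ 1.03255408,  2.360755  , -1.10613522]), 'tvec': array([ 442.74998753, -166.553997  , 1253.41605991])}
top {'K': array([[394.90885877,   0.        , 274.95181031],
       [  0.        , 394.90885877, 210.33427821],
       [  0.        ,   0.        ,   1.        ]]), 'rvec': array([ 2.12993676, -2.12275647,  0.18215313]), 'tvec': array([-36.26219253, 588.92794553, 879.03978944])}
wrist {'K': array([[325.1922621 ,   0.        , 284.756554  ],
       [  0.        , 325.1922621 , 211.06085576],
       [  0.        ,   0.        ,   1.        ]]), 'rvec': array([-2.43402668, -1.57157965, -0.21979061]), 'tvec': array([-548.59206836,  -28.81855644,  393.46034238])}
```

View pictures.

View pics/top0.png

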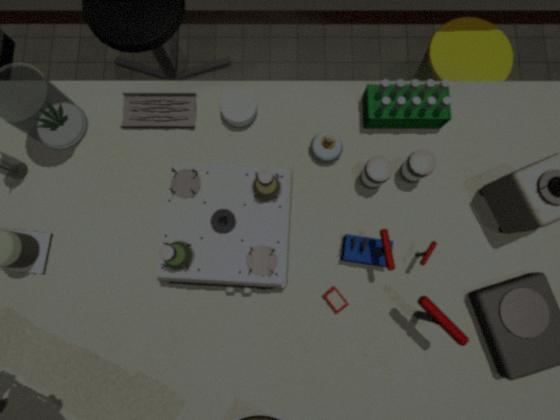

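View pics/scene0.png

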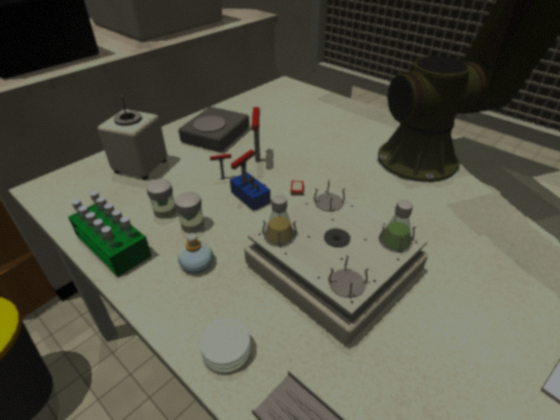

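View pics/wrist0.png

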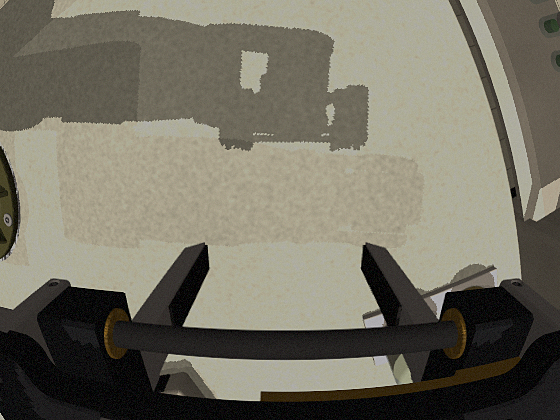

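Top view: the red T-handles are at (388,250), which stands in the blue block and is middle-sized, (428,252), small, and (443,320), large. The well hub is at (223,221). I'll confirm with a crop and measure.

```bash
cat > h.py <<'E'
import cv2,numpy as np
from cell import manip
def ray(n,uv,p=None):
    p=p or manip.camera_params(n);K=p["K"];R=cv2.Rodrigues(p["rvec"])[0];t=np.array(p["tvec"]).ravel()
    x=(np.array(uv,float)-K[:2,2])/K[0,0]
    if n=="wrist":
        r=np.linalg.norm(x);d=np.array([*(x/r*np.sin(r)),np.cos(r)]) if r>1e-9 else np.array([0,0,1.])
    else: d=np.array([*x,1])
    return -R.T@t,R.T@d
def onz(n,uv,z,p=None):
    c,d=ray(n,uv,p);return c+d*(z-c[2])/d[2]
def cross(a,b):
    (c1,d1),(c2,d2)=a,b;s=np.linalg.lstsq(np.c_[d1,-d2],c2-c1,rcond=None)[0]
    p,q=c1+d1*s[0],c2+d2*s[1];return (p+q)/2,np.linalg.norm(p-q)
def proj(n,P,p=None):
    p=p or manip.camera_params(n);return cv2.projectPoints(np.array([P],float),p["rvec"],p["tvec"],p["K"],None)[0].ravel()
def red(im):
    h=cv2.cvtColor(im,cv2.COLOR_RGB2HSV);return (((h[...,0]<8)|(h[...,0]>172))&(h[...,1]>150)&(h[...,2]>50)).astype(np.uint8)
E
cat > m.py <<'E'
from h import *
ims={n:cv2.imread(f"pics/{n}0.png")[:,:,::-1].copy() for n in("top","scene")}
C={}
for n,im in ims.items():
    k,l,st,c=cv2.connectedComponentsWithStats(red(im))
    for i in range(1,k):
        if st[i,4]>25:
            ys,xs=np.where(l==i);r=cv2.minAreaRect(np.c_[xs,ys].astype(np.float32));print(n,c[i].round(1),st[i,4],np.round(r[1],1),round(r[2],1))
            v=np.linalg.svd(np.c_[xs,ys]-c[i],full_matrices=False)[2][0];C.setdefault(n,[]).append((c[i],v))
    g=cv2.cvtColor(im,cv2.COLOR_RGB2HSV)
    b=((abs(g[...,0].astype(int)-115)<15)&(g[...,1]>150)).astype(np.uint8)
    k,l,st,c=cv2.connectedComponentsWithStats(b);i=1+np.argmax(st[1:,4]);print("blue",c[i],st[i])
    dk=((im.max(2)<75)).astype(np.uint8);u=(223,221) if n=="top" else (337,238)
    k,l,st,c=cv2.connectedComponentsWithStats(dk)
    for i in range(1,k):
        if np.hypot(*(c[i]-u))<15: print("hub",n,c[i],st[i], onz(n,c[i],102))
T=min(C["top"],key=lambda a:np.hypot(*(a[0]-[388,250])));S=min(C["scene"],key=lambda a:np.hypot(*(a[0]-[243,158])))
print("key cross",cross(ray("top",T[0]),ray("scene",S[0])),"onz",onz("top",T[0],116),onz("scene",S[0],114))
a,b=onz("top",T[0]+10*T[1],118),onz("top",T[0]-10*T[1],118);d=a-b;print("bar yaw",np.arctan2(d[1],d[0]))
A=cv2.resize(ims["top"][210:350,310:480],None,fx=3,fy=3);B=cv2.resize(ims["scene"][100:240,200:290],None,fx=3,fy=3)
cv2.imwrite("pics/crop1.png",np.hstack([A,B])[:,:,::-1])
E
python3 m.py
```

```text
top [387.2 248.9] 242 [39.4  6.3] 78.4
top [427.9 252.8] 99 [ 4.1 24.7] 29.7
top [332.6 300.2] 76 [22.2 13.8] 51.8
top [443.6 320.4] 550 [62.2  8.5] 45.0
blue [362.4690367  250.97247706] [341 235  45  31 872]
hub top [222.77530364 221.02631579] [211 209  25  25 494] [555.68367114  81.17092719 102.        ]
scene [255.2 117.5] 107 [ 5.7 20.2] 4.4
scene [242.1 158.2] 109 [ 4.5 24.6] 54.0
scene [220.  156.4] 44 [ 2.4 18.2] 82.9
blue [249.61392405 187.84493671] [232 177  36  22 316]
hub scene [336.71186441 237.64124294] [325 229  25  18 354] [559.50466493  84.83775176 102.        ]
key cross (array([ 494.12991381, -276.89627825,  115.23728544]), np.float64(0.11048742450542902)) onz [ 494.03332881 -276.63947161  116.        ] [ 492.85304835 -278.45315863  114.        ]
bar yaw -2.987849556678772
```

View pics/crop1.png

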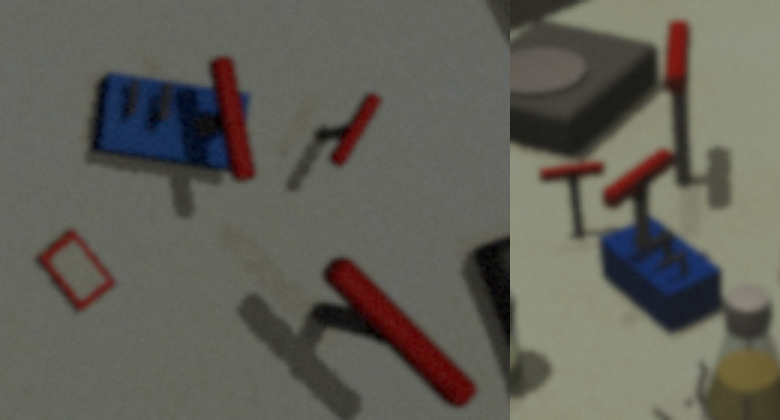

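Confirmed: the middle-sized red T stands in the blue block, with its handle at about (494,-277,115). The small and large Ts stand loose. Next I go above the well, with the tool yawed as needed for the grasp, and look with the wrist camera.

play_rows([
  {"dy":-0.05},
  {"dy":-0.1},
  {"dx":-0.247,"dy":-0.1,"dz":-0.473,"ay":-0.577},
  {"dx":-0.247,"dy":-0.1,"dz":-0.473,"ay":-0.577},
  {"dx":-0.247,"dy":-0.1,"dz":-0.473,"ay":-0.577},
  {"dx":-0.247,"dy":-0.1,"dz":-0.473,"ay":-0.577},
  {"dx":-0.247,"dy":-0.1,"dz":-0.473,"ay":-0.577},
  {"dx":-0.247,"dy":-0.1,"dz":-0.473,"ay":-0.577},
  {"dx":-0.247,"dy":-0.1,"dz":-0.473,"ay":-0.577},
  {"dx":-0.247,"dy":-0.1,"dz":-0.473,"ay":-0.577},
  {"dx":-0.247,"dy":-0.1,"dz":-0.473,"ay":-0.577},
  {"dx":-0.247,"dy":-0.1,"dz":-0.473,"ay":-0.577},
  {"dx":-0.247,"dy":-0.1,"dz":-0.473,"ay":-0.577},
  {"dx":-0.247,"dy":-0.1,"dz":-0.473,"ay":-0.577},
  {"dx":-0.247,"dy":-0.1,"dz":-0.473,"ay":-0.577},
  {"dx":-0.247,"dy":-0.1,"dz":-0.473,"ay":-0.577},
  {"dx":-0.247,"dy":-0.1,"dz":-0.473,"ay":-0.577},
  {"dx":-0.247,"dy":-0.1,"dz":-0.473,"ay":-0.577},
  {"dx":-0.247,"dy":-0.1,"dz":-0.473,"ay":-0.577},
  {"dx":-0.247,"dy":-0.1,"dz":-0.473,"ay":-0.577},
])

```text
$.moves[0]: bad value
```

```bash
cat >> h.py <<'E'
from scipy.spatial.transform import Rotation as Ro
def delta(P,yaw=None,s=None):
    s=s or manip.read_state();R=Ro.from_euler("xyz",s["eef_rot"])
    d=R.inv().apply(np.array(P)-s["eef_pos"]);G=Ro.from_euler("xyz",[-np.pi/2,0,s["eef_rot"][2] if yaw is None else yaw])
    return (d/1000).round(4),(R.inv()*G).as_rotvec().round(4)
E
python3 - <<'E'
from h import *
s=manip.read_state();print(s["clock"],s["eef_pos"],s["eef_rot"],s["joints"])
p=manip.camera_params("wrist");im=manip.camera("wrist");cv2.imwrite("pics/w1.png",im[:,:,::-1]);np.save("w1.npy",p,allow_pickle=True)
R=cv2.Rodrigues(p["rvec"])[0];print("cam",-R.T@p["tvec"],R[2])
E
```

```text
0.15 [225.58873273 501.41885975 230.04681825] [-1.57071171e+00  8.36325468e-04  1.14798359e+00] [ 1.08139654e+00  3.00307820e-01  1.52141342e+00  2.97018574e-05
  1.32071151e+00 -6.65943796e-02]
cam [152.18996155 533.84790293 385.27839263] [ 0.25142365 -0.11514641 -0.96100336]
```

View pics/w1.png

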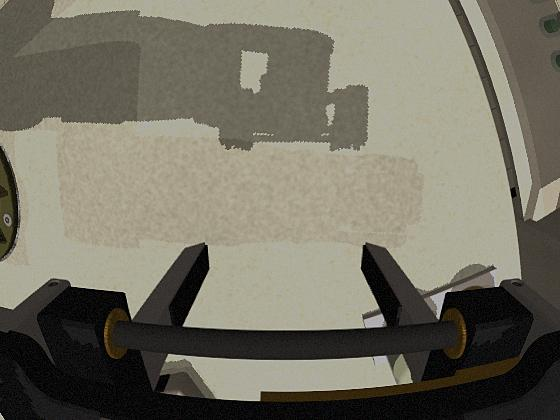

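The picture shows the start view because the call was refused. I'll retry with a jaw value.

play_rows([
  {"dy":-0.05,"jaw":1},
  {"dy":-0.1,"jaw":1},
])

```text
$.moves[0]: bad value
```

play_rows([
  {"dx":0,"dy":-0.05,"dz":0,"ax":0,"ay":0,"az":0,"jaw":1},
  {"dx":0,"dy":-0.1,"dz":0,"ax":0,"ay":0,"az":0,"jaw":1},
])

```text
clock: 0.4
eef_pos: [225.4, 501.1, 330.9]
eef_rot: [-1.571, 0.003, 1.148]
wrist_force: [0.2, -0.3, 0.8]
finger_gap: 94.2
```

play_rows([
  {"dx":-0.247,"dy":0,"dz":-0.473,"ax":0,"ay":-0.577,"az":0,"jaw":-0.1},
  {"dx":-0.247,"dy":0,"dz":-0.473,"ax":0,"ay":-0.577,"az":0,"jaw":-0.1},
  {"dx":-0.247,"dy":0,"dz":-0.473,"ax":0,"ay":-0.577,"az":0,"jaw":-0.1},
  {"dx":-0.247,"dy":0,"dz":-0.473,"ax":0,"ay":-0.577,"az":0,"jaw":-0.1},
  {"dx":-0.247,"dy":0,"dz":-0.473,"ax":0,"ay":-0.577,"az":0,"jaw":-0.1},
  {"dx":-0.247,"dy":0,"dz":-0.473,"ax":0,"ay":-0.577,"az":0,"jaw":-0.1},
  {"dx":-0.247,"dy":0,"dz":-0.473,"ax":0,"ay":-0.577,"az":0,"jaw":-0.1},
  {"dx":-0.247,"dy":0,"dz":-0.473,"ax":0,"ay":-0.577,"az":0,"jaw":-0.1},
  {"dx":-0.247,"dy":0,"dz":-0.473,"ax":0,"ay":-0.577,"az":0,"jaw":-0.1},
  {"dx":-0.247,"dy":0,"dz":-0.473,"ax":0,"ay":-0.577,"az":0,"jaw":-0.1},
  {"dx":-0.247,"dy":0,"dz":-0.473,"ax":0,"ay":-0.577,"az":0,"jaw":-0.1},
  {"dx":-0.247,"dy":0,"dz":-0.473,"ax":0,"ay":-0.577,"az":0,"jaw":-0.1},
  {"dx":-0.247,"dy":0,"dz":-0.473,"ax":0,"ay":-0.577,"az":0,"jaw":-0.1},
  {"dx":-0.247,"dy":0,"dz":-0.473,"ax":0,"ay":-0.577,"az":0,"jaw":-0.1},
  {"dx":-0.247,"dy":0,"dz":-0.473,"ax":0,"ay":-0.577,"az":0,"jaw":-0.1},
  {"dx":-0.247,"dy":0,"dz":-0.473,"ax":0,"ay":-0.577,"az":0,"jaw":-0.1},
])

```text
clock: 2.0
eef_pos: [555.2, 83.2, 330.8]
eef_rot: [-1.571, 0.0, 1.726]
wrist_force: [-0.2, -0.1, 0.5]
finger_gap: 42.1
```

```bash
python3 - <<'E'
from h import *
s=manip.read_state();print(s["clock"],s["eef_pos"],s["eef_rot"],s["joints"],np.abs(s["qd"]).max())
p=manip.camera_params("wrist");im=manip.camera("wrist");cv2.imwrite("pics/w1.png",im[:,:,::-1])
import pickle;pickle.dump(p,open("w1.pkl","wb"))
R=cv2.Rodrigues(p["rvec"])[0];print("cam",-R.T@p["tvec"],R[2])
E
```

```text
2.0 [555.2253208   83.21357008 330.80393903] [-1.57128992e+00  9.16494018e-06  1.72647289e+00] [ 8.35172973e-02  2.71906734e-01  1.32680866e+00  2.64559420e-05
  1.54238429e+00 -1.64295634e+00] 0.003073541478438218
cam [475.57527633  70.03696077 486.00403822] [ 0.2735019   0.04152773 -0.96097459]
```

View pics/w1.png

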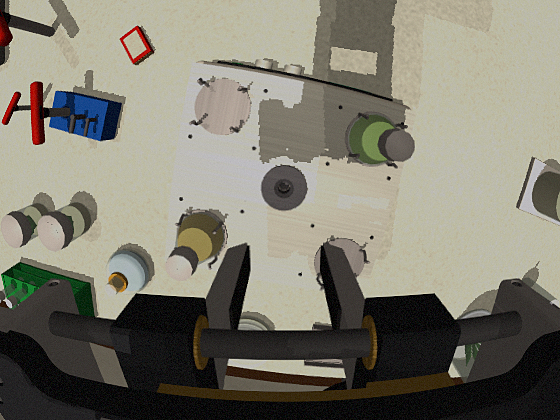

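The wrist view shows the hub and well at about (284,187), the key in the blue stand at (37,112), and flasks at (197,245) and (385,140). Next I measure the hub and key from this picture.

```bash
python3 - <<'E'
from h import *
import pickle
p=pickle.load(open("w1.pkl","rb"));im=cv2.imread("pics/w1.png")[:,:,::-1].copy()
g=cv2.medianBlur(cv2.cvtColor(im,cv2.COLOR_RGB2GRAY),3)
for th in(70,85,100,40,30,22):
    k,l,st,c=cv2.connectedComponentsWithStats((g<th).astype(np.uint8))
    for i in range(1,k):
        if np.hypot(*(c[i]-[284,187]))<8 and st[i,4]>20 and st[i,4]<3000:
            ct=max(cv2.findContours((l==i).astype(np.uint8),0,1)[0],key=len);e=cv2.fitEllipse(ct) if len(ct)>5 else None
            print(th,c[i].round(1),st[i],e and np.round(e[0],1),e and np.round(e[1],1), onz("wrist",e[0],102,p).round(1))
k,l,st,c=cv2.connectedComponentsWithStats(red(im))
for i in range(1,k):
    if st[i,4]>60:
        ys,xs=np.where(l==i);v=np.linalg.svd(np.c_[xs,ys]-c[i],full_matrices=False)[2][0]
        d=onz("wrist",c[i]+20*v,118,p)-onz("wrist",c[i]-20*v,118,p)
        print("red",c[i].round(1),st[i,4],onz("wrist",c[i],116,p).round(1),np.arctan2(d[1],d[0]).round(3))
# neighbour small key height
t=[427.9,252.8];print("small key",cross(ray("top",t),ray("scene",[220,156.4])),"large",cross(ray("top",[443.6,320.4]),ray("scene",[255.2,117.5])))
cv2.imwrite("pics/hub.png",cv2.resize(im[150:225,245:325],None,fx=7,fy=7,interpolation=cv2.INTER_CUBIC)[:,:,::-1])
E
```

```text
70 [283.3 188.3] [274 179  20  19 297] [283.4 188.2] [18.3 19.2] [556.7  80.6 102. ]
85 [284.  187.4] [ 262  165   45   45 1566] [284.3 187.5] [42.4 45.1] [555.8  81.5 102. ]
100 [283.9 187.2] [ 262  165   45   45 1621] [283.9 187.1] [44.3 44.8] [555.4  81.  102. ]
40 [283.5 191.1] [278 189  12   5  32] [283.5 189.3] [ 6.9 10.1] [558.   80.9 102. ]
30 [282.8 191.2] [279 189   9   5  21] [283.1 189.4] [6.3 8. ] [558.3  80.4 102. ]
red [ 3.2 31.9] 204 [ 366.8 -380.1  116. ] 0.371
red [136.2  44.6] 284 [ 402.6 -122.4  116. ] 0.507
red [ 35.7 112.5] 619 [ 493. -279.  116.] 0.144
red [ 10.1 107.5] 178 [ 486.1 -338.5  116. ] -0.583
small key (array([ 488.96017851, -379.01575773,   75.54324465]), np.float64(0.4427593009424996)) large (array([ 348.30071446, -373.77011344,  147.91280071]), np.float64(0.880155320903746))
```

View pics/hub.png

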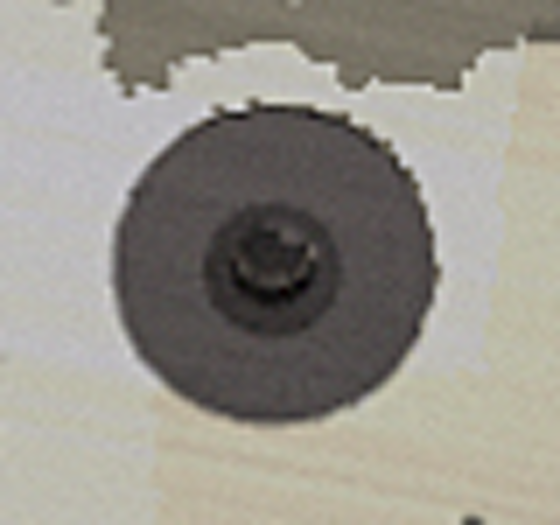

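Well at about (556,81), with the views agreeing within 1 mm. Key handle at about (493.5,-278), bar yaw about 0.15. I move above the key.

play_rows([
  {"dx":-0.347,"dy":0,"dz":0.117,"ax":0,"ay":0,"az":0,"jaw":-0.1},
  {"dx":-0.347,"dy":0,"dz":0.117,"ax":0,"ay":0,"az":0,"jaw":-0.1},
  {"dx":-0.347,"dy":0,"dz":0.117,"ax":0,"ay":0,"az":0,"jaw":-0.1},
  {"dx":-0.347,"dy":0,"dz":0.117,"ax":0,"ay":0,"az":0,"jaw":-0.1},
  {"dx":-0.347,"dy":0,"dz":0.117,"ax":0,"ay":0,"az":0,"jaw":-0.1},
  {"dx":-0.347,"dy":0,"dz":0.117,"ax":0,"ay":0,"az":0,"jaw":-0.1},
  {"dx":-0.347,"dy":0,"dz":0.117,"ax":0,"ay":0,"az":0,"jaw":-0.1},
  {"dx":-0.347,"dy":0.1,"dz":0.117,"ax":0,"ay":0,"az":0,"jaw":-0.1},
  {"dx":-0.347,"dy":0.1,"dz":0.117,"ax":0,"ay":0,"az":0,"jaw":-0.1},
  {"dx":-0.347,"dy":0.1,"dz":0.117,"ax":0,"ay":0,"az":0,"jaw":-0.1},
  {"dx":-0.347,"dy":0.1,"dz":0.117,"ax":0,"ay":0,"az":0,"jaw":-0.1},
  {"dx":-0.347,"dy":0.1,"dz":0.117,"ax":0,"ay":0,"az":0,"jaw":-0.1},
])

```text
clock: 3.25
eef_pos: [494.4, -278.4, 233.5]
eef_rot: [-1.574, 0.003, 1.726]
wrist_force: [0.3, -0.3, 0.5]
finger_gap: 42.0
```

```bash
python3 - <<'E'
from h import *
s=manip.read_state();print(s["clock"],s["eef_pos"],s["eef_rot"],s["joints"])
p=manip.camera_params("wrist");im=manip.camera("wrist");cv2.imwrite("pics/w2.png",im[:,:,::-1])
k,l,st,c=cv2.connectedComponentsWithStats(red(im))
for i in range(1,k):
    if st[i,4]>200:
        ys,xs=np.where(l==i);v=np.linalg.svd(np.c_[xs,ys]-c[i],full_matrices=False)[2][0]
        d=onz("wrist",c[i]+20*v,120,p)-onz("wrist",c[i]-20*v,120,p)
        box=cv2.boxPoints(cv2.minAreaRect(np.c_[xs,ys].astype(np.float32)))
        print("red",c[i].round(1),st[i,4],onz("wrist",c[i],118,p).round(1),np.arctan2(d[1],d[0]).round(3),[onz("wrist",b,118,p).round(0)[:2] for b in box])
E
```

```text
3.25 [ 494.44595369 -278.42611949  233.5386299 ] [-1.5738435   0.00265925  1.7259131 ] [-5.77421048e-01  3.34297691e-01  1.46861524e+00  6.24702486e-05
  1.33463582e+00 -2.30335270e+00]
red [204.4  40.9] 2960 [ 356.2 -369.2  118. ] 0.789 [array([ 319., -421.]), array([ 302., -401.]), array([ 382., -327.]), array([ 399., -345.])]
red [384.2 110.1] 549 [ 391.6 -210.9  118. ] 0.641 [array([ 385., -232.]), array([ 368., -211.]), array([ 398., -187.]), array([ 415., -209.])]
red [187.9 180.7] 594 [ 477.9 -367.9  118. ] -0.584 [array([ 499., -388.]), array([ 454., -358.]), array([ 459., -350.]), array([ 504., -379.])]
red [287.8 210.4] 1707 [ 491.2 -277.7  118. ] 0.157 [array([ 450., -292.]), array([ 448., -277.]), array([ 536., -262.]), array([ 539., -278.])]
```

View pics/w2.png

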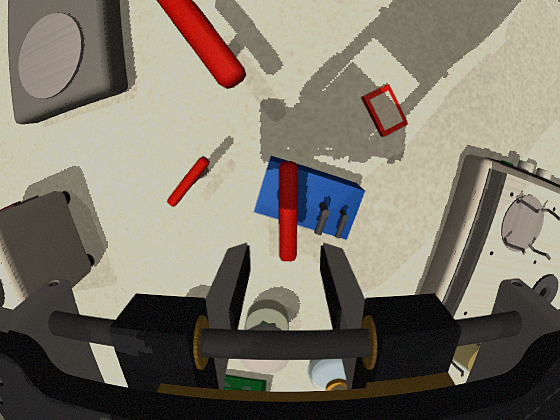

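The key bar is centred under the gripper at (288,210), with nothing in the way of the fingers. I descend and grip.

play_rows([
  {"dx":0.001,"dy":0.05,"dz":0.001,"ax":0,"ay":0,"az":0,"jaw":-0.1},
  {"dx":0.001,"dy":0.09,"dz":0.001,"ax":0,"ay":0,"az":0,"jaw":-0.1},
  {"dx":0.001,"dy":0.11,"dz":0.001,"ax":0,"ay":0,"az":0,"jaw":-0.1},
  {"dx":0.001,"dy":0.11,"dz":0.001,"ax":0,"ay":0,"az":0,"jaw":-0.1},
  {"dx":0.001,"dy":0.11,"dz":0.001,"ax":0,"ay":0,"az":0,"jaw":-1},
  {"dx":0.001,"dy":0.11,"dz":0.001,"ax":0,"ay":0,"az":0,"jaw":-1},
  {"dx":0.001,"dy":0.11,"dz":0.001,"ax":0,"ay":0,"az":0,"jaw":-1},
  {"dx":0.001,"dy":0.11,"dz":0.001,"ax":0,"ay":0,"az":0,"jaw":-1},
  {"dx":0.001,"dy":0.11,"dz":0.001,"ax":0,"ay":0,"az":0,"jaw":-1},
], newtons=55)

```text
clock: 4.2
eef_pos: [492.7, -277.8, 121.6]
eef_rot: [-1.572, 0.001, 1.725]
wrist_force: [-0.7, 1.8, 6.9]
finger_gap: 15.6
```

```bash
python3 - <<'E'
from h import *
s=manip.read_state();print(s)
E
```

```text
{'clock': 4.2, 'joints': array([-5.78436487e-01,  4.44048147e-01,  1.59114559e+00,  4.44638219e-04,
        1.10482729e+00, -2.30357710e+00]), 'qd': array([-3.26130452e-04, -6.61400252e-04,  1.22257756e-05, -7.57629340e-04,
        7.00995744e-04,  3.16423604e-04]), 'effort': array([-8.60280599e-01, -5.42916298e+01, -3.00643694e+01, -5.11745978e-01,
       -4.84420862e-01,  2.40813912e-03]), 'eef_pos': array([ 492.65345877, -277.84372359,  121.62991648]), 'eef_rot': array([-1.57223046e+00,  7.55798108e-04,  1.72494061e+00]), 'wrist_force': array([-0.66064264,  1.77001921,  6.91658344]), 'moment': array([ 0.57484243,  0.15768517, -0.00576884]), 'finger_gap': 15.633204567548312}
```

Gripped with a 15.6 mm gap. I lift and carry it high to above the well.

play_rows([
  {"dx":0,"dy":-0.02,"dz":0,"ax":0,"ay":0,"az":0,"jaw":-1},
  {"dx":0,"dy":-0.06,"dz":0,"ax":0,"ay":0,"az":0,"jaw":-1},
  {"dx":0,"dy":-0.1,"dz":0,"ax":0,"ay":0,"az":0,"jaw":-1},
  {"dx":0,"dy":-0.14,"dz":0,"ax":0,"ay":0,"az":0,"jaw":-1},
  {"dx":0,"dy":-0.18,"dz":0,"ax":0,"ay":0,"az":0,"jaw":-1},
  {"dx":0,"dy":-0.22,"dz":0,"ax":0,"ay":0,"az":0,"jaw":-1},
  {"dx":0.035,"dy":-0.22,"dz":-0.012,"ax":0,"ay":0,"az":0,"jaw":-1},
  {"dx":0.07,"dy":-0.22,"dz":-0.024,"ax":0,"ay":0,"az":0,"jaw":-1},
  {"dx":0.105,"dy":-0.22,"dz":-0.036,"ax":0,"ay":0,"az":0,"jaw":-1},
  {"dx":0.14,"dy":-0.22,"dz":-0.048,"ax":0,"ay":0,"az":0,"jaw":-1},
  {"dx":0.175,"dy":-0.22,"dz":-0.06,"ax":0,"ay":0,"az":0,"jaw":-1},
  {"dx":0.21,"dy":-0.22,"dz":-0.072,"ax":0,"ay":0,"az":0,"jaw":-1},
  {"dx":0.245,"dy":-0.22,"dz":-0.084,"ax":0,"ay":0,"az":0,"jaw":-1},
  {"dx":0.28,"dy":-0.22,"dz":-0.096,"ax":0,"ay":0,"az":0,"jaw":-1},
  {"dx":0.31,"dy":-0.22,"dz":-0.106,"ax":0,"ay":0,"az":0,"jaw":-1},
  {"dx":0.335,"dy":-0.22,"dz":-0.114,"ax":0,"ay":0,"az":0,"jaw":-1},
  {"dx":0.345,"dy":-0.22,"dz":-0.117,"ax":0,"ay":0,"az":0,"jaw":-1},
  {"dx":0.345,"dy":-0.22,"dz":-0.117,"ax":0,"ay":0,"az":0,"jaw":-1},
  {"dx":0.345,"dy":-0.22,"dz":-0.117,"ax":0,"ay":0,"az":0,"jaw":-1},
])

```text
clock: 6.1
eef_pos: [554.7, 80.3, 340.5]
eef_rot: [-1.571, 0.0, 1.725]
wrist_force: [0.4, -0.3, -1.3]
finger_gap: 15.4
```

```bash
python3 - <<'E'
from h import *
s=manip.read_state();print(s["clock"],s["eef_pos"],s["eef_rot"],s["wrist_force"],s["joints"])
print(delta([555.3,80.9,235],s=s))
a=manip.camera("scene");b=manip.camera("top");cv2.imwrite("pics/s3.png",a[:,:,::-1]);cv2.imwrite("pics/t3.png",b[:,:,::-1])
P=s["eef_pos"]+[.8,.5,-117];u=proj("scene",P);v=proj("top",P);print(u,v)
A=a[int(u[1])-75:int(u[1])+35,int(u[0])-50:int(u[0])+50]
B=b[int(v[1])-55:int(v[1])+55,int(v[0])-50:int(v[0])+50]
cv2.imwrite("pics/c3.png",cv2.resize(np.hstack([A,B]),None,fx=4,fy=4,interpolation=cv2.INTER_CUBIC)[:,:,::-1])
E
```

```text
6.1 [554.74575019  80.32896576 340.48301421] [-1.57066211e+00  2.54303527e-04  1.72476588e+00] [ 0.37901575 -0.27244541 -1.27868741] [ 7.85778254e-02  2.67633555e-01  1.31049540e+00 -2.63696922e-04
  1.56357837e+00 -1.64618612e+00]
(array([ 0.0005,  0.1055, -0.0006]), array([-0.0001, -0.    , -0.0003]))
[342.05304347 190.13314093] [214.36340407 211.64915402]
```

View pics/c3.png

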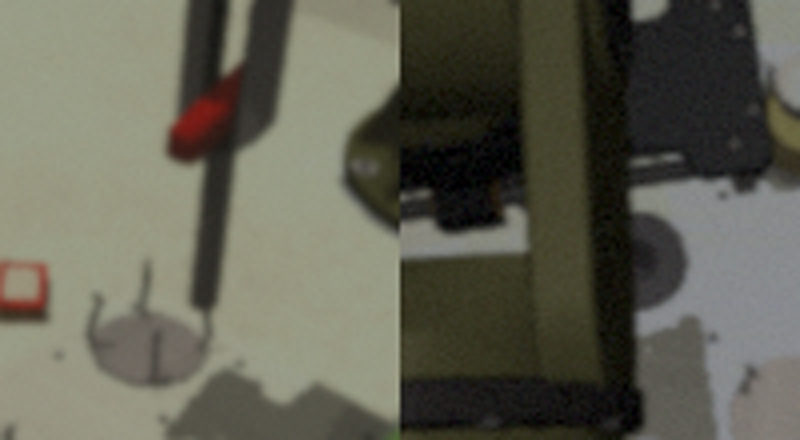

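The scene crop shows the key gripped and hanging straight, with its tip at about (343,191) against a predicted (342,190). I descend to just above the hub.

play_rows([
  {"dx":0.0005,"dy":0.04,"dz":-0.0006,"ax":0,"ay":0,"az":0,"jaw":-1},
  {"dx":0.0005,"dy":0.08,"dz":-0.0006,"ax":0,"ay":0,"az":0,"jaw":-1},
  {"dx":0.0005,"dy":0.105,"dz":-0.0006,"ax":0,"ay":0,"az":0,"jaw":-1},
  {"dx":0.0005,"dy":0.115,"dz":-0.0006,"ax":0,"ay":0,"az":0,"jaw":-1},
  {"dx":0.0005,"dy":0.115,"dz":-0.0006,"ax":0,"ay":0,"az":0,"jaw":-1},
  {"dx":0.0005,"dy":0.115,"dz":-0.0006,"ax":0,"ay":0,"az":0,"jaw":-1},
])

```text
clock: 6.8
eef_pos: [555.9, 81.4, 227.0]
eef_rot: [-1.573, 0.0, 1.725]
wrist_force: [-0.7, 0.5, -1.7]
finger_gap: 15.4
```

```bash
python3 - <<'E'
from h import *
s=manip.read_state();print(s["clock"],s["eef_pos"],s["eef_rot"],s["wrist_force"],s["moment"])
p=manip.camera_params("wrist");im=manip.camera("wrist");c=im[90:290,160:410]
cv2.imwrite("pics/w4.png",cv2.resize(c,None,fx=3,fy=3,interpolation=cv2.INTER_CUBIC)[:,:,::-1])
E
```

```text
6.8 [555.89818939  81.35727075 226.99884171] [-1.57277295e+00  1.95026794e-04  1.72453920e+00] [-0.66162483  0.52933483 -1.72159599] [ 0.00254812  0.01071181 -0.04097544]
```

View pics/w4.png

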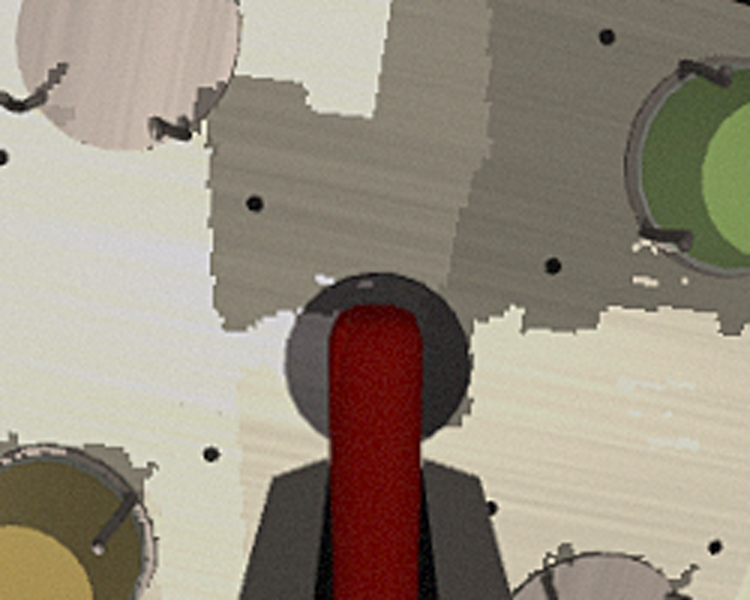

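The hub is centred under the bar within about 1 mm. I descend slowly into the well.

play_rows([
  {"dx":0.0005,"dy":0.005,"dz":0,"ax":0,"ay":0,"az":0,"jaw":-1},
  {"dx":0.0005,"dy":0.008,"dz":0,"ax":0,"ay":0,"az":0,"jaw":-1},
  {"dx":0.0005,"dy":0.011,"dz":0,"ax":0,"ay":0,"az":0,"jaw":-1},
  {"dx":0.0005,"dy":0.014,"dz":0,"ax":0,"ay":0,"az":0,"jaw":-1},
  {"dx":0.0005,"dy":0.017,"dz":0,"ax":0,"ay":0,"az":0,"jaw":-1},
  {"dx":0.0005,"dy":0.017,"dz":0,"ax":0,"ay":0,"az":0,"jaw":-1},
  {"dx":0.0005,"dy":0.017,"dz":0,"ax":0,"ay":0,"az":0,"jaw":-1},
])

```text
clock: 7.55
eef_pos: [555.2, 82.1, 208.3]
eef_rot: [-1.57, 0.0, 1.725]
wrist_force: [0.5, -1.4, -2.2]
finger_gap: 15.3
```

play_rows([
  {"dx":-0.0005,"dy":0.003,"dz":0,"ax":0,"ay":0,"az":0,"jaw":-1},
  {"dx":-0.0005,"dy":0.006,"dz":0,"ax":0,"ay":0,"az":0,"jaw":-1},
  {"dx":-0.0005,"dy":0.009,"dz":0,"ax":0,"ay":0,"az":0,"jaw":-1},
  {"dx":-0.0005,"dy":0.0105,"dz":0,"ax":0,"ay":0,"az":0,"jaw":-1},
  {"dx":-0.0005,"dy":0.0105,"dz":0,"ax":0,"ay":0,"az":0,"jaw":-1},
  {"dx":-0.0005,"dy":0.0105,"dz":0,"ax":0,"ay":0,"az":0,"jaw":-1},
])

```text
clock: 8.15
eef_pos: [555.3, 81.7, 197.9]
eef_rot: [-1.571, -0.0, 1.725]
wrist_force: [0.1, -0.8, -2.8]
finger_gap: 15.7
```

play_rows([
  {"dx":0,"dy":0.0005,"dz":0,"ax":0,"ay":0,"az":0,"jaw":-1},
  {"dx":0,"dy":0.001,"dz":0,"ax":0,"ay":0,"az":0,"jaw":-1},
  {"dx":0,"dy":0.0015,"dz":0,"ax":0,"ay":0,"az":0,"jaw":-1},
  {"dx":0,"dy":0.0015,"dz":0,"ax":0,"ay":0,"az":0,"jaw":-1},
])

```text
clock: 8.55
eef_pos: [555.4, 81.7, 196.6]
eef_rot: [-1.571, 0.0, 1.725]
wrist_force: [-0.8, -0.6, 0.2]
finger_gap: 15.1
```

play_rows([
  {"dx":0,"dy":0.0005,"dz":0,"ax":0,"ay":0,"az":0,"jaw":-1},
  {"dx":0,"dy":0.0005,"dz":0,"ax":0,"ay":0,"az":0,"jaw":-1},
  {"dx":0,"dy":0.0005,"dz":0,"ax":0,"ay":0,"az":0,"jaw":-1},
])

```text
clock: 8.85
eef_pos: [555.5, 81.7, 196.4]
eef_rot: [-1.572, 0.0, 1.725]
wrist_force: [-0.5, -0.0, 5.3]
finger_gap: 15.6
```

Contact with the face, pressing about 7 N. I search clockwise in small steps.

play_rows([
  {"dx":0,"dy":0,"dz":0,"ax":0,"ay":0.04,"az":0,"jaw":-1},
  {"dx":0,"dy":0,"dz":0,"ax":0,"ay":0.08,"az":0,"jaw":-1},
  {"dx":0,"dy":0,"dz":0,"ax":0,"ay":0.12,"az":0,"jaw":-1},
  {"dx":0,"dy":0,"dz":0,"ax":0,"ay":0.16,"az":0,"jaw":-1},
  {"dx":0,"dy":0,"dz":0,"ax":0,"ay":0.2,"az":0,"jaw":-1},
  {"dx":0,"dy":0,"dz":0,"ax":0,"ay":0.24,"az":0,"jaw":-1},
  {"dx":0,"dy":0,"dz":0,"ax":0,"ay":0.24,"az":0,"jaw":-1},
])

```text
clock: 9.55
eef_pos: [555.4, 81.8, 196.1]
eef_rot: [-1.571, -0.0, 1.484]
wrist_force: [0.1, -0.3, 4.0]
finger_gap: 15.8
```

```bash
python3 - <<'E'
from h import *
s=manip.read_state();print(s["clock"],s["eef_pos"],s["eef_rot"],s["wrist_force"],s["moment"])
E
```

```text
9.55 [555.38558605  81.77550939 196.12121822] [-1.57102747e+00 -2.76238612e-04  1.48439343e+00] [ 0.05498226 -0.30765908  3.95861553] [ 0.0902165   0.18887604 -0.01150725]
```

play_rows([
  {"dx":0,"dy":0.0002,"dz":0,"ax":0,"ay":0.04,"az":0,"jaw":-1},
  {"dx":0,"dy":0.0002,"dz":0,"ax":0,"ay":0.08,"az":0,"jaw":-1},
  {"dx":0,"dy":0.0002,"dz":0,"ax":0,"ay":0.12,"az":0,"jaw":-1},
  {"dx":0,"dy":0.0002,"dz":0,"ax":0,"ay":0.16,"az":0,"jaw":-1},
  {"dx":0,"dy":0.0002,"dz":0,"ax":0,"ay":0.2,"az":0,"jaw":-1},
  {"dx":0,"dy":0.0002,"dz":0,"ax":0,"ay":0.2,"az":0,"jaw":-1},
])

```text
clock: 10.15
eef_pos: [555.2, 81.7, 195.2]
eef_rot: [-1.57, 0.0, 1.285]
wrist_force: [0.6, -0.5, -1.8]
finger_gap: 15.2
```

The force vanished and z dropped, so it is aligned. I push down gently.

play_rows([
  {"dx":0,"dy":0.0007,"dz":0,"ax":0,"ay":0,"az":0,"jaw":-1},
  {"dx":0,"dy":0.0014,"dz":0,"ax":0,"ay":0,"az":0,"jaw":-1},
  {"dx":0,"dy":0.0014,"dz":0,"ax":0,"ay":0,"az":0,"jaw":-1},
])

```text
clock: 10.45
eef_pos: [555.3, 81.7, 194.1]
eef_rot: [-1.57, 0.0, 1.286]
wrist_force: [0.0, -0.4, -1.7]
finger_gap: 15.5
```

play_rows([
  {"dx":0,"dy":0.0015,"dz":0,"ax":0,"ay":0,"az":0,"jaw":-1},
  {"dx":0,"dy":0.003,"dz":0,"ax":0,"ay":0,"az":0,"jaw":-1},
  {"dx":0,"dy":0.0045,"dz":0,"ax":0,"ay":0,"az":0,"jaw":-1},
  {"dx":0,"dy":0.006,"dz":0,"ax":0,"ay":0,"az":0,"jaw":-1},
  {"dx":0,"dy":0.007,"dz":0,"ax":0,"ay":0,"az":0,"jaw":-1},
  {"dx":0,"dy":0.007,"dz":0,"ax":0,"ay":0,"az":0,"jaw":-1},
  {"dx":0,"dy":0.007,"dz":0,"ax":0,"ay":0,"az":0,"jaw":-1},
])

```text
clock: 11.15
eef_pos: [555.4, 81.7, 187.4]
eef_rot: [-1.571, -0.0, 1.285]
wrist_force: [-0.2, -0.1, -1.7]
finger_gap: 15.4
```

```bash
python3 - <<'E'
from h import *
s=manip.read_state();print(s["clock"],s["eef_pos"],s["eef_rot"],s["wrist_force"],s["moment"],s["joints"][5])
E
```

```text
11.15 [555.37078765  81.69479996 187.35344492] [-1.57080348e+00 -1.71060406e-05  1.28500228e+00] [-0.21333003 -0.06655404 -1.6519517 ] [ 0.03123792  0.00047193 -0.0231765 ] -1.2042072209646015
```

The key is in the socket, about 9 mm deep and free. I turn clockwise and watch the moment.

play_rows([
  {"dx":0,"dy":0,"dz":0,"ax":0,"ay":0.05,"az":0,"jaw":-1},
  {"dx":0,"dy":0,"dz":0,"ax":0,"ay":0.1,"az":0,"jaw":-1},
  {"dx":0,"dy":0,"dz":0,"ax":0,"ay":0.15,"az":0,"jaw":-1},
  {"dx":0,"dy":0,"dz":0,"ax":0,"ay":0.2,"az":0,"jaw":-1},
  {"dx":0,"dy":0,"dz":0,"ax":0,"ay":0.25,"az":0,"jaw":-1},
  {"dx":0,"dy":0,"dz":0,"ax":0,"ay":0.28,"az":0,"jaw":-1},
])

```text
clock: 11.75
eef_pos: [555.3, 81.8, 187.4]
eef_rot: [-1.571, 0.0, 1.003]
wrist_force: [-1.0, 0.0, -1.0]
finger_gap: 15.1
```

```bash
cat > st.py <<'E'
from h import *
s=manip.read_state();print(s["clock"],s["eef_pos"].round(2),s["eef_rot"].round(4),s["wrist_force"].round(2),s["moment"].round(4),s["joints"][5].round(4),s["effort"][5].round(4))
E
python3 st.py
```

```text
11.75 [555.29  81.76 187.41] [-1.5707  0.      1.0033] [-1.02  0.   -0.97] [0.1081 0.2495 0.1255] -0.9225 -0.1778
```

play_rows([
  {"dx":0,"dy":0,"dz":0,"ax":0,"ay":0.03,"az":0,"jaw":-1},
  {"dx":0,"dy":0,"dz":0,"ax":0,"ay":0.06,"az":0,"jaw":-1},
  {"dx":0,"dy":0,"dz":0,"ax":0,"ay":0.09,"az":0,"jaw":-1},
  {"dx":0,"dy":0,"dz":0,"ax":0,"ay":0.12,"az":0,"jaw":-1},
])

```text
clock: 12.15
eef_pos: [555.3, 81.8, 187.4]
eef_rot: [-1.571, -0.0, 0.884]
wrist_force: [-0.8, 1.1, -1.4]
finger_gap: 15.6
```

```bash
python3 st.py
```

```text
12.15 [555.28  81.77 187.4 ] [-1.5706 -0.      0.8841] [-0.81  1.06 -1.39] [0.1079 0.2495 0.1013] -0.8032 -0.5547
```

play_rows([
  {"dx":0,"dy":0,"dz":0,"ax":0,"ay":0.02,"az":0,"jaw":-1},
  {"dx":0,"dy":0,"dz":0,"ax":0,"ay":0.04,"az":0,"jaw":-1},
  {"dx":0,"dy":0,"dz":0,"ax":0,"ay":0.06,"az":0,"jaw":-1},
])

```text
clock: 12.45
eef_pos: [555.3, 81.7, 187.4]
eef_rot: [-1.571, -0.0, 0.824]
wrist_force: [-0.9, 1.2, -1.3]
finger_gap: 15.8
```

```bash
python3 st.py
```

```text
12.45 [555.34  81.74 187.4 ] [-1.5707e+00 -1.0000e-04  8.2390e-01] [-0.87  1.18 -1.31] [0.2916 0.3215 0.029 ] -0.7431 -0.3581
```

play_rows([
  {"dx":0,"dy":0,"dz":0,"ax":0,"ay":0.02,"az":0,"jaw":-1},
  {"dx":0,"dy":0,"dz":0,"ax":0,"ay":0.03,"az":0,"jaw":-1},
])

```text
clock: 12.65
eef_pos: [555.4, 81.7, 187.4]
eef_rot: [-1.571, -0.0, 0.794]
wrist_force: [-1.2, 1.8, 0.0]
finger_gap: 15.8
```

```bash
python3 st.py
```

```text
12.65 [555.36  81.73 187.4 ] [-1.5708e+00 -1.0000e-04  7.9380e-01] [-1.19  1.82  0.05] [0.3104 0.3405 0.1129] -0.713 0.0464
```

play_rows([
  {"dx":0,"dy":0,"dz":0,"ax":0,"ay":0.02,"az":0,"jaw":-1},
  {"dx":0,"dy":0,"dz":0,"ax":0,"ay":0.04,"az":0,"jaw":-1},
  {"dx":0,"dy":0,"dz":0,"ax":0,"ay":0.04,"az":0,"jaw":-1},
])

```text
clock: 12.95
eef_pos: [555.4, 81.7, 187.4]
eef_rot: [-1.571, -0.0, 0.754]
wrist_force: [-0.9, 1.7, -0.4]
finger_gap: 15.7
```

```bash
python3 st.py
```

```text
12.95 [555.36  81.73 187.37] [-1.5708e+00 -1.0000e-04  7.5400e-01] [-0.93  1.68 -0.36] [0.4034 0.3209 0.0461] -0.6732 0.4356
```

play_rows([
  {"dx":0,"dy":0,"dz":0,"ax":0,"ay":0.02,"az":0,"jaw":-1},
  {"dx":0,"dy":0,"dz":0,"ax":0,"ay":0.03,"az":0,"jaw":-1},
  {"dx":0,"dy":0,"dz":0,"ax":0,"ay":0.03,"az":0,"jaw":-1},
])

```text
clock: 13.25
eef_pos: [555.4, 81.7, 187.4]
eef_rot: [-1.571, -0.0, 0.725]
wrist_force: [-1.1, 1.3, 0.4]
finger_gap: 15.4
```

```bash
python3 st.py
```

```text
13.25 [555.38  81.7  187.42] [-1.5708e+00 -1.0000e-04  7.2450e-01] [-1.07  1.25  0.42] [0.4147 0.2845 0.1092] -0.6437 0.2842
```

play_rows([
  {"dx":0,"dy":0,"dz":0,"ax":0,"ay":0.02,"az":0,"jaw":-1},
  {"dx":0,"dy":0,"dz":0,"ax":0,"ay":0.04,"az":0,"jaw":-1},
  {"dx":0,"dy":0,"dz":0,"ax":0,"ay":0.04,"az":0,"jaw":-1},
])

```text
clock: 13.55
eef_pos: [555.4, 81.7, 187.4]
eef_rot: [-1.571, -0.0, 0.684]
wrist_force: [-0.9, 2.0, 0.2]
finger_gap: 15.6
```

```bash
python3 st.py
```

```text
13.55 [555.38  81.68 187.38] [-1.5708e+00 -1.0000e-04  6.8390e-01] [-0.87  2.04  0.21] [0.4617 0.3047 0.0621] -0.6031 0.4337
```

play_rows([
  {"dx":0,"dy":0,"dz":0,"ax":0,"ay":0.02,"az":0,"jaw":-1},
  {"dx":0,"dy":0,"dz":0,"ax":0,"ay":0.04,"az":0,"jaw":-1},
  {"dx":0,"dy":0,"dz":0,"ax":0,"ay":0.04,"az":0,"jaw":-1},
])

```text
clock: 13.85
eef_pos: [555.4, 81.7, 187.4]
eef_rot: [-1.571, -0.0, 0.644]
wrist_force: [-1.1, 2.2, 0.4]
finger_gap: 15.4
```

```bash
python3 st.py
```

```text
13.85 [555.37  81.7  187.36] [-1.5708e+00 -1.0000e-04  6.4390e-01] [-1.08  2.18  0.35] [0.5257 0.2755 0.0422] -0.5631 0.4344
```

play_rows([
  {"dx":0,"dy":0,"dz":0,"ax":0,"ay":0.02,"az":0,"jaw":-1},
  {"dx":0,"dy":0,"dz":0,"ax":0,"ay":0.04,"az":0,"jaw":-1},
  {"dx":0,"dy":0,"dz":0,"ax":0,"ay":0.04,"az":0,"jaw":-1},
])

```text
clock: 14.15
eef_pos: [555.4, 81.7, 187.3]
eef_rot: [-1.571, -0.0, 0.604]
wrist_force: [-0.2, 1.6, 0.0]
finger_gap: 15.6
```

```bash
python3 st.py
```

```text
14.15 [555.37  81.7  187.34] [-1.5708 -0.      0.6039] [-0.2   1.61  0.03] [0.579  0.2266 0.0597] -0.5231 0.4343
```

play_rows([
  {"dx":0,"dy":0,"dz":0,"ax":0,"ay":0.02,"az":0,"jaw":-1},
  {"dx":0,"dy":0,"dz":0,"ax":0,"ay":0.04,"az":0,"jaw":-1},
  {"dx":0,"dy":0,"dz":0,"ax":0,"ay":0.04,"az":0,"jaw":-1},
])

```text
clock: 14.45
eef_pos: [555.4, 81.7, 187.4]
eef_rot: [-1.571, -0.0, 0.564]
wrist_force: [-0.9, 2.9, 0.3]
finger_gap: 15.4
```

```bash
python3 st.py
```

```text
14.45 [555.36  81.71 187.36] [-1.5708e+00 -1.0000e-04  5.6390e-01] [-0.95  2.9   0.29] [0.6066 0.2257 0.0987] -0.4831 0.4345
```

play_rows([
  {"dx":0,"dy":0,"dz":0,"ax":0,"ay":0.02,"az":0,"jaw":-1},
  {"dx":0,"dy":0,"dz":0,"ax":0,"ay":0.04,"az":0,"jaw":-1},
  {"dx":0,"dy":0,"dz":0,"ax":0,"ay":0.04,"az":0,"jaw":-1},
])

```text
clock: 14.75
eef_pos: [555.4, 81.7, 187.4]
eef_rot: [-1.571, -0.0, 0.524]
wrist_force: [-1.0, 3.1, -0.7]
finger_gap: 15.4
```

```bash
python3 st.py
```

```text
14.75 [555.37  81.69 187.36] [-1.5708e+00 -1.0000e-04  5.2390e-01] [-1.04  3.09 -0.66] [0.7007 0.1694 0.0331] -0.4431 0.4345
```

play_rows([
  {"dx":0,"dy":0,"dz":0,"ax":0,"ay":0.02,"az":0,"jaw":-1},
  {"dx":0,"dy":0,"dz":0,"ax":0,"ay":0.04,"az":0,"jaw":-1},
  {"dx":0,"dy":0,"dz":0,"ax":0,"ay":0.04,"az":0,"jaw":-1},
])

```text
clock: 15.05
eef_pos: [555.4, 81.7, 187.4]
eef_rot: [-1.571, -0.0, 0.484]
wrist_force: [-0.4, 2.8, 0.5]
finger_gap: 15.9
```

```bash
python3 st.py
```

```text
15.05 [555.38  81.69 187.36] [-1.5708e+00 -1.0000e-04  4.8390e-01] [-0.36  2.75  0.54] [ 0.7509  0.2015 -0.0111] -0.4031 0.4348
```

play_rows([
  {"dx":0,"dy":0,"dz":0,"ax":0,"ay":0.02,"az":0,"jaw":-1},
  {"dx":0,"dy":0,"dz":0,"ax":0,"ay":0.04,"az":0,"jaw":-1},
  {"dx":0,"dy":0,"dz":0,"ax":0,"ay":0.04,"az":0,"jaw":-1},
])

```text
clock: 15.35
eef_pos: [555.4, 81.7, 187.4]
eef_rot: [-1.571, -0.0, 0.444]
wrist_force: [-1.2, 1.8, 0.2]
finger_gap: 15.6
```

```bash
python3 st.py; python3 st.py
```

```text
15.35 [555.36  81.7  187.36] [-1.5708e+00 -1.0000e-04  4.4390e-01] [-1.21  1.76  0.22] [0.7792 0.1311 0.0277] -0.3631 0.435
15.35 [555.36  81.7  187.36] [-1.5708e+00 -1.0000e-04  4.4390e-01] [-1.21  1.76  0.22] [0.7792 0.1311 0.0277] -0.3631 0.435
```

play_rows([
  {"dx":0,"dy":0,"dz":0,"ax":0,"ay":0.02,"az":0,"jaw":-1},
  {"dx":0,"dy":0,"dz":0,"ax":0,"ay":0.04,"az":0,"jaw":-1},
  {"dx":0,"dy":0,"dz":0,"ax":0,"ay":0.04,"az":0,"jaw":-1},
])

```text
clock: 15.65
eef_pos: [555.4, 81.7, 187.4]
eef_rot: [-1.571, -0.0, 0.404]
wrist_force: [-0.3, 3.4, -0.0]
finger_gap: 15.2
```

```bash
python3 st.py
```

```text
15.65 [555.4   81.7  187.39] [-1.5708e+00 -2.0000e-04  4.0390e-01] [-0.33  3.41 -0.02] [0.7317 0.1619 0.107 ] -0.3231 0.4351
```

play_rows([
  {"dx":0,"dy":0,"dz":0,"ax":0,"ay":0.02,"az":0,"jaw":-1},
  {"dx":0,"dy":0,"dz":0,"ax":0,"ay":0.04,"az":0,"jaw":-1},
  {"dx":0,"dy":0,"dz":0,"ax":0,"ay":0.04,"az":0,"jaw":-1},
])

```text
clock: 15.95
eef_pos: [555.4, 81.7, 187.4]
eef_rot: [-1.571, -0.0, 0.364]
wrist_force: [-0.8, 3.3, 0.6]
finger_gap: 15.9
```

```bash
python3 st.py
```

```text
15.95 [555.38  81.7  187.37] [-1.5708e+00 -1.0000e-04  3.6390e-01] [-0.77  3.3   0.59] [0.7789 0.1656 0.1249] -0.2831 0.4353
```

play_rows([
  {"dx":0,"dy":0,"dz":0,"ax":0,"ay":0.015,"az":0,"jaw":-1},
  {"dx":0,"dy":0,"dz":0,"ax":0,"ay":0.03,"az":0,"jaw":-1},
  {"dx":0,"dy":0,"dz":0,"ax":0,"ay":0.03,"az":0,"jaw":-1},
])

```text
clock: 16.25
eef_pos: [555.4, 81.7, 187.4]
eef_rot: [-1.571, -0.0, 0.334]
wrist_force: [0.0, 4.0, -0.0]
finger_gap: 15.3
```

```bash
python3 st.py
```

```text
16.25 [555.36  81.68 187.36] [-1.5708 -0.      0.3342] [ 0.03  3.97 -0.02] [0.8737 0.1335 0.1136] -0.2534 0.345
```

play_rows([
  {"dx":0,"dy":0,"dz":0,"ax":0,"ay":0.015,"az":0,"jaw":-1},
  {"dx":0,"dy":0,"dz":0,"ax":0,"ay":0.03,"az":0,"jaw":-1},
  {"dx":0,"dy":0,"dz":0,"ax":0,"ay":0.03,"az":0,"jaw":-1},
])

```text
clock: 16.55
eef_pos: [555.4, 81.7, 187.4]
eef_rot: [-1.571, -0.0, 0.304]
wrist_force: [-0.4, 2.9, 0.8]
finger_gap: 15.2
```

```bash
python3 st.py
```

```text
16.55 [555.37  81.69 187.37] [-1.5708e+00 -1.0000e-04  3.0430e-01] [-0.35  2.91  0.77] [0.8369 0.0356 0.1594] -0.2235 0.4785
```

play_rows([
  {"dx":0,"dy":0,"dz":0,"ax":0,"ay":0.015,"az":0,"jaw":-1},
  {"dx":0,"dy":0,"dz":0,"ax":0,"ay":0.03,"az":0,"jaw":-1},
  {"dx":0,"dy":0,"dz":0,"ax":0,"ay":0.03,"az":0,"jaw":-1},
])

```text
clock: 16.85
eef_pos: [555.4, 81.7, 187.3]
eef_rot: [-1.571, -0.0, 0.274]
wrist_force: [-0.9, 2.4, 0.5]
finger_gap: 15.2
```

```bash
python3 st.py
```

```text
16.85 [555.37  81.68 187.34] [-1.5708 -0.      0.2743] [-0.94  2.44  0.52] [0.8585 0.0567 0.3662] -0.1935 0.6295
```

The moment rose to 0.37 N m, so it looks like the stop. I hold and re-read to average the noise.

play_rows([
  {"dx":0,"dy":0,"dz":0,"ax":0,"ay":0,"az":0,"jaw":-1},
  {"dx":0,"dy":0,"dz":0,"ax":0,"ay":0,"az":0,"jaw":-1},
])

```text
clock: 17.05
eef_pos: [555.4, 81.7, 187.4]
eef_rot: [-1.571, -0.0, 0.275]
wrist_force: [-0.3, 3.9, 0.8]
finger_gap: 15.3
```

```bash
python3 st.py; python3 - <<'E'
from h import *
import cv2
for i in range(4): manip.camera("top"); print(manip.read_state()["moment"].round(3))
E
```

```text
17.05 [555.35  81.67 187.36] [-1.5708 -0.      0.2752] [-0.25  3.86  0.77] [0.8227 0.1082 0.3894] -0.1944 0.3514
[0.853 0.059 0.299]
[0.89  0.088 0.357]
[0.886 0.036 0.299]
[0.819 0.071 0.381]
```

Average is about 0.34 N m, well above the 0.06 running torque, so it is snug at its stop. I back off within the play and pull straight out.

play_rows([
  {"dx":0,"dy":0,"dz":0,"ax":0,"ay":-0.03,"az":0,"jaw":-1},
  {"dx":0,"dy":0,"dz":0,"ax":0,"ay":-0.06,"az":0,"jaw":-1},
  {"dx":0,"dy":0,"dz":0,"ax":0,"ay":-0.09,"az":0,"jaw":-1},
  {"dx":0,"dy":0,"dz":0,"ax":0,"ay":-0.09,"az":0,"jaw":-1},
])

```text
clock: 17.65
eef_pos: [555.3, 81.6, 187.3]
eef_rot: [-1.571, 0.0, 0.366]
wrist_force: [-0.3, 3.1, -0.5]
finger_gap: 15.2
```

```bash
python3 st.py
```

```text
17.65 [555.31  81.62 187.25] [-1.5707e+00  2.0000e-04  3.6640e-01] [-0.28  3.06 -0.49] [0.7566 0.0674 0.0316] -0.2857 -0.5483
```

play_rows([
  {"dx":0,"dy":-0.004,"dz":0,"ax":0,"ay":0,"az":0,"jaw":-1},
  {"dx":0,"dy":-0.012,"dz":0,"ax":0,"ay":0,"az":0,"jaw":-1},
  {"dx":0,"dy":-0.02,"dz":0,"ax":0,"ay":0,"az":0,"jaw":-1},
  {"dx":0,"dy":-0.03,"dz":0,"ax":0,"ay":0,"az":0,"jaw":-1},
  {"dx":0,"dy":-0.045,"dz":0,"ax":0,"ay":0,"az":0,"jaw":-1},
  {"dx":0,"dy":-0.075,"dz":0,"ax":0,"ay":0,"az":0,"jaw":-1},
  {"dx":0,"dy":-0.115,"dz":0,"ax":0,"ay":0,"az":0,"jaw":-1},
  {"dx":0,"dy":-0.155,"dz":0,"ax":0,"ay":0,"az":0,"jaw":-1},
  {"dx":0,"dy":-0.155,"dz":0,"ax":0,"ay":0,"az":0,"jaw":-1},
  {"dx":0,"dy":-0.155,"dz":0,"ax":0,"ay":0,"az":0,"jaw":-1},
])

```text
clock: 18.65
eef_pos: [555.3, 81.4, 343.2]
eef_rot: [-1.572, -0.001, 0.365]
wrist_force: [-0.2, -0.9, -1.9]
finger_gap: 15.7
```

```bash
python3 - <<'E'
from h import *
s=manip.read_state();print(s["clock"],s["eef_pos"],s["eef_rot"],s["wrist_force"],s["moment"])
print(delta([492.65,-277.84,342],yaw=1.725,s=s))
a=manip.camera("scene");P=s["eef_pos"]+[.8,.5,-117];u=proj("scene",P);print(u)
A=a[int(u[1])-90:int(u[1])+60,int(u[0])-100:int(u[0])+100]
cv2.imwrite("pics/c5.png",cv2.resize(A,None,fx=4,fy=4,interpolation=cv2.INTER_CUBIC)[:,:,::-1])
E
```

```text
18.65 [555.32140589  81.42493732 343.16659315] [-1.57169234e+00 -1.28763555e-03  3.64718461e-01] [-0.18595088 -0.94283607 -1.91951553] [ 0.00361935  0.06586672 -0.01278012]
(array([-0.1867,  0.0012, -0.3133]), array([ 1.6000e-03, -1.3603e+00,  5.0000e-04]))
[342.48367542 189.37895403]
```

View pics/c5.png

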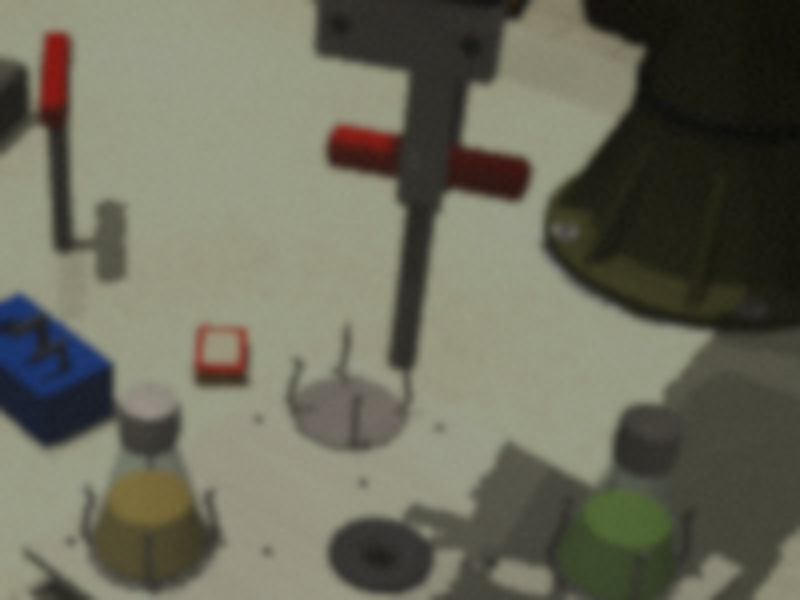

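The key is out and still straight, with its tip at (342.5,189.5) exactly as predicted. Flasks and matchbox are in place. I carry it back to the stand.

play_rows([
  {"dx":-0.015,"dy":0.0,"dz":-0.025,"ax":0,"ay":-0.12,"az":0,"jaw":-1},
  {"dx":-0.034,"dy":0.0,"dz":-0.057,"ax":0,"ay":-0.24,"az":0,"jaw":-1},
  {"dx":-0.053,"dy":0.0,"dz":-0.089,"ax":0,"ay":-0.36,"az":0,"jaw":-1},
  {"dx":-0.072,"dy":0.0,"dz":-0.121,"ax":0,"ay":-0.48,"az":0,"jaw":-1},
  {"dx":-0.091,"dy":0.0,"dz":-0.153,"ax":0,"ay":-0.6,"az":0,"jaw":-1},
  {"dx":-0.11,"dy":0.0,"dz":-0.185,"ax":0,"ay":-0.72,"az":0,"jaw":-1},
  {"dx":-0.129,"dy":0.0,"dz":-0.217,"ax":0,"ay":-0.84,"az":0,"jaw":-1},
  {"dx":-0.148,"dy":0.0,"dz":-0.249,"ax":0,"ay":-0.96,"az":0,"jaw":-1},
  {"dx":-0.167,"dy":0.0,"dz":-0.281,"ax":0,"ay":-1.08,"az":0,"jaw":-1},
  {"dx":-0.18,"dy":0.0,"dz":-0.302,"ax":0,"ay":-1.2,"az":0,"jaw":-1},
  {"dx":-0.187,"dy":0.001,"dz":-0.313,"ax":0,"ay":-1.32,"az":0,"jaw":-1},
  {"dx":-0.187,"dy":0.001,"dz":-0.313,"ax":0,"ay":-1.36,"az":0,"jaw":-1},
  {"dx":-0.187,"dy":0.001,"dz":-0.313,"ax":0,"ay":-1.36,"az":0,"jaw":-1},
  {"dx":-0.187,"dy":0.001,"dz":-0.313,"ax":0,"ay":-1.36,"az":0,"jaw":-1},
  {"dx":-0.187,"dy":0.001,"dz":-0.313,"ax":0,"ay":-1.36,"az":0,"jaw":-1},
])

```text
clock: 20.2
eef_pos: [492.4, -277.1, 340.9]
eef_rot: [-1.57, -0.0, 1.724]
wrist_force: [0.2, 0.5, -1.2]
finger_gap: 15.4
```

```bash
python3 - <<'E'
from h import *
s=manip.read_state();print(s["clock"],s["eef_pos"],s["eef_rot"])
print(delta([492.65,-277.84,172],yaw=1.725,s=s))
E
```

```text
20.2 [ 492.41456192 -277.13497766  340.94916345] [-1.57023624e+00 -4.16883853e-04  1.72430165e+00]
(array([-0.0008,  0.1689, -0.0002]), array([-0.0006, -0.0007,  0.0004]))
```

play_rows([
  {"dx":-0.0008,"dy":0.04,"dz":0,"ax":0,"ay":0,"az":0,"jaw":-1},
  {"dx":-0.0008,"dy":0.08,"dz":0,"ax":0,"ay":0,"az":0,"jaw":-1},
  {"dx":-0.0008,"dy":0.12,"dz":0,"ax":0,"ay":0,"az":0,"jaw":-1},
  {"dx":-0.0008,"dy":0.15,"dz":0,"ax":0,"ay":0,"az":0,"jaw":-1},
  {"dx":-0.0008,"dy":0.169,"dz":0,"ax":0,"ay":0,"az":0,"jaw":-1},
  {"dx":-0.0008,"dy":0.169,"dz":0,"ax":0,"ay":0,"az":0,"jaw":-1},
  {"dx":-0.0008,"dy":0.169,"dz":0,"ax":0,"ay":0,"az":0,"jaw":-1},
  {"dx":-0.0008,"dy":0.169,"dz":0,"ax":0,"ay":0,"az":0,"jaw":-1},
])

```text
clock: 21.0
eef_pos: [493.1, -278.4, 173.9]
eef_rot: [-1.572, 0.002, 1.725]
wrist_force: [-0.8, -0.6, -1.5]
finger_gap: 15.3
```

```bash
python3 - <<'E'
from h import *
s=manip.read_state();print(s["clock"],s["eef_pos"],s["eef_rot"],s["wrist_force"])
print(delta([492.65,-277.84,121.6],yaw=1.725,s=s))
E
```

```text
21.0 [ 493.05554623 -278.42441178  173.88416497] [-1.57240570e+00  1.51080209e-03  1.72502045e+00] [-0.80724411 -0.55615606 -1.48857632]
(array([0.0007, 0.0523, 0.0004]), array([ 0.0016,  0.    , -0.0015]))
```

play_rows([
  {"dx":0.0004,"dy":0.006,"dz":0,"ax":0,"ay":0,"az":0,"jaw":-1},
  {"dx":0.0004,"dy":0.01,"dz":0,"ax":0,"ay":0,"az":0,"jaw":-1},
  {"dx":0.0004,"dy":0.014,"dz":0,"ax":0,"ay":0,"az":0,"jaw":-1},
  {"dx":0.0004,"dy":0.017,"dz":0,"ax":0,"ay":0,"az":0,"jaw":-1},
  {"dx":0.0004,"dy":0.017,"dz":0,"ax":0,"ay":0,"az":0,"jaw":-1},
])

```text
clock: 21.5
eef_pos: [492.3, -277.8, 154.9]
eef_rot: [-1.57, -0.001, 1.725]
wrist_force: [-0.2, 0.2, -0.8]
finger_gap: 15.6
```

It is inside the hole, with no contact force. I continue to just above the floor.

play_rows([
  {"dx":0,"dy":0.008,"dz":0,"ax":0,"ay":0,"az":0,"jaw":-1},
  {"dx":0,"dy":0.016,"dz":0,"ax":0,"ay":0,"az":0,"jaw":-1},
  {"dx":0,"dy":0.024,"dz":0,"ax":0,"ay":0,"az":0,"jaw":-1},
  {"dx":0,"dy":0.029,"dz":0,"ax":0,"ay":0,"az":0,"jaw":-1},
  {"dx":0,"dy":0.032,"dz":0,"ax":0,"ay":0,"az":0,"jaw":-1},
  {"dx":0,"dy":0.032,"dz":0,"ax":0,"ay":0,"az":0,"jaw":-1},
  {"dx":0,"dy":0.032,"dz":0,"ax":0,"ay":0,"az":0,"jaw":-1},
])

```text
clock: 22.2
eef_pos: [492.6, -277.9, 123.5]
eef_rot: [-1.571, 0.0, 1.725]
wrist_force: [-0.1, -0.6, -1.9]
finger_gap: 15.5
```

play_rows([
  {"dx":0,"dy":0.0015,"dz":0,"ax":0,"ay":0,"az":0,"jaw":-1},
  {"dx":0,"dy":0.0015,"dz":0,"ax":0,"ay":0,"az":0,"jaw":-1},
  {"dx":0,"dy":0.0015,"dz":0,"ax":0,"ay":0,"az":0,"jaw":-0.1},
  {"dx":0,"dy":0.0015,"dz":0,"ax":0,"ay":0,"az":0,"jaw":-0.1},
  {"dx":0,"dy":0.0015,"dz":0,"ax":0,"ay":0,"az":0,"jaw":-0.1},
  {"dx":0,"dy":0.0015,"dz":0,"ax":0,"ay":0,"az":0,"jaw":-0.1},
  {"dx":0,"dy":-0.03,"dz":0,"ax":0,"ay":0,"az":0,"jaw":-0.1},
  {"dx":0,"dy":-0.07,"dz":0,"ax":0,"ay":0,"az":0,"jaw":-0.1},
  {"dx":0,"dy":-0.112,"dz":0,"ax":0,"ay":0,"az":0,"jaw":-0.1},
  {"dx":0,"dy":-0.112,"dz":0,"ax":0,"ay":0,"az":0,"jaw":-0.1},
  {"dx":0,"dy":-0.112,"dz":0,"ax":0,"ay":0,"az":0,"jaw":-0.1},
  {"dx":0,"dy":-0.112,"dz":0,"ax":0,"ay":0,"az":0,"jaw":-0.1},
])

```text
clock: 23.4
eef_pos: [492.1, -277.6, 234.1]
eef_rot: [-1.569, -0.001, 1.725]
wrist_force: [0.4, 0.3, -0.2]
finger_gap: 42.3
```

```bash
python3 st.py; python3 - <<'E'
from h import *
p=manip.camera_params("wrist");im=manip.camera("wrist");b=manip.camera("scene")
k,l,st,c=cv2.connectedComponentsWithStats(red(im))
for i in range(1,k):
    if st[i,4]>200:
        ys,xs=np.where(l==i);box=cv2.boxPoints(cv2.minAreaRect(np.c_[xs,ys].astype(np.float32)))
        print("red",c[i].round(1),st[i,4],[onz("wrist",q,118,p).round(0)[:2] for q in box])
A=cv2.resize(im,(480,360));B=cv2.resize(b[90:330,130:430],(300,240));B=cv2.copyMakeBorder(B,0,120,0,0,0)
cv2.imwrite("pics/end.png",np.hstack([A,B])[:,:,::-1])
E
```

```text
23.4 [ 492.09 -277.62  234.09] [-1.5694e+00 -1.3000e-03  1.7250e+00] [ 0.39  0.33 -0.22] [ 0.0797 -0.013  -0.0133] -2.3034 -0.0001
red [201.1  42.8] 3076 [array([ 316., -424.]), array([ 299., -405.]), array([ 382., -327.]), array([ 399., -344.])]
red [382.  112.6] 564 [array([ 385., -233.]), array([ 368., -211.]), array([ 397., -187.]), array([ 415., -209.])]
red [186.4 183.6] 591 [array([ 499., -388.]), array([ 454., -358.]), array([ 459., -350.]), array([ 504., -379.])]
red [286.2 212.9] 1702 [array([ 450., -292.]), array([ 447., -277.]), array([ 537., -262.]), array([ 539., -278.])]
```

View pics/end.png

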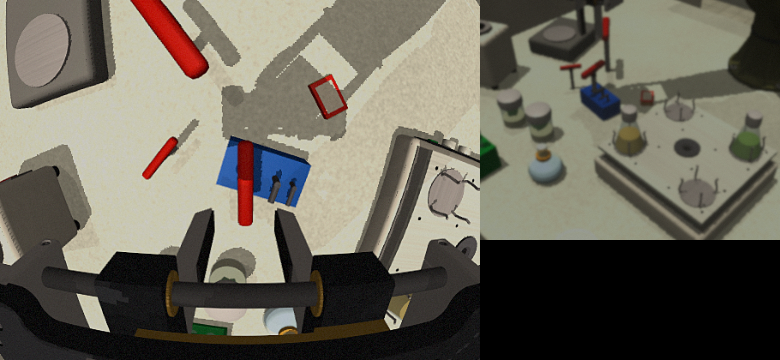

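The key is back upright in the stand: its bar outline, seen at (245,182), matches the first measurement within 1 mm. The gripper is clear and everything else is in place, so I hand in the job.

```bash
python3 -c "
from cell import manip
print(manip.sign_off())"
```

```text
the job is handed in; nothing more can be done
None
```

The screw is turned up to its stop and the key is back upright in its hole in the stand. I handed the job in at about 23.5 s of the 72 s allowed; no verdict is reported.

- **Finding the socket:** I took the middle-sized red T-key from the blue stand and lowered it into the well. At about 6–7 N of press it dropped in after roughly 0.44 rad of clockwise search, and went about 9 mm into the socket.
- **Tightening:** I turned it about 1.0 rad clockwise at about 0.06 N m until the moment rose sharply to about 0.34 N m. That is slightly above the 0.2–0.3 N m snug band but below the 0.5 N m limit. I then backed off about 0.09 rad, within the key's play, and pulled it straight out.
- **Last checks:** The key's bar is back within 1 mm of where it started. The gripper was open and about 110 mm above the key, with no contact force. The flasks, jars, lamp and matchbox looked unmoved in the pictures.
- **Not confirmed:** The screw angle can't be read directly, so I inferred the stop from the rise in moment. While turning, a side moment of up to about 0.9 N m built up in the grip; it vanished once the key was out. The scene camera placed the hub about 4–5 mm off from the other two, so I used the top and wrist readings.

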